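Clear the board and slide the cover home on the drying crock

ROBOT

A 6-joint arm with a two-finger parallel gripper is mounted at the origin on the work surface. World frame = base frame: x ahead of the robot, y to its left, z up, the work surface at z = 0. Lengths are in mm, angles in degrees, forces in N, time in s.
With the tool pointing down it reaches from about 325 to 925 mm from the base axis. Payload 3.1 kg.
Tool frame: the origin (TCP) lies at the very end of the fingers, on their centre line; the grasp point (between the pads) lies grasp_offset behind it (grasp_offset is the distance from the TCP to the grasp point, in mm); z points along the fingers, y is the line along which they close (so a half turn about z gives the same grasp; the last joint's range is limited). The gripper opens to 85 mm and grips with 20 to 120 N. Pads are 22 mm wide; open, the fingers measure 114 mm over their backs; the gripper's body (76 mm by 85 mm) begins 54 mm behind the grasp point. The pads swing forward as they close: fully open they stand 13 mm farther back than shut.
Start: joints at [-81.314, 12.427, 92.441, -0, 75.132, -6.429], TCP at [162.99, -603.385, 201.3] pointing down, gripper open.
Joint ranges: [-157.48, 157.48], [-44.54, 120.13], [17.64, 146.25], [-64.5, 244.5], [7.68, 150.69], [-147.95, 147.95]. Speed limits (degrees/s): [159.86, 159.86, 180, 180, 180, 180].

INTERFACE

Orientations are given as [roll, pitch, yaw] about the fixed x, y, z axes, in that order (R = Rz(yaw) Ry(pitch) Rx(roll)).
In Python, from station import * gives the robot as it stands. Calls block until the motion is done:
- goto(position, orientation): joint-space move of the TCP to a pose.
- move_l(position, attitude=None, speed=150): straight line of the TCP; attitude=None keeps the orientation; speed is the mean speed in mm/s.
- move_j(angles): joint-space move.
- grip(opening, squeeze=None): finger opening in mm; squeeze is the grip in N (None keeps the last); returns when the fingers have stopped.
- wait(seconds).
- solve_ik(position, orientation): joint angles nearest the present ones, or None.
- get_obs(): the state.
- get_image(name): name is "side" or "top"; returns the picture (480x640x3 uint8, red, green, blue); there is no depth.
- get_calibration(name): a dict with "fx", "fy", "cx", "cy" (pixels), "R" (3x3) and "t" (3): a world point X has camera coordinates R X + t. Camera axes: x right, y down, z forward; pixel columns grow to the right and rows downward; lengths in mm; the calibration is good to about 2 mm. A picture is of the moment at which its call begins. get_calibration takes no time and is no camera call.
A pose or a line that the arm cannot do raises Unreachable and nothing moves.
- sign_off(): hands the job in; it is judged then, once.
Trained networks look in the newest picture that a camera, given by its name, has taken for a name from the list of things; names that differ only in an ending like _2 or _b are one class to them, and where a whole thing is asked for, a point or a joint stands for the part that bears it (a point fixed in the world has none). Each returns a list of dicts, best first, with "score" (0 to 1); they miss things now and then, are a little off and sometimes report something else, mostly with a low value. They report only what shows in the picture. A call takes as long as a camera call. They do not tell look-alikes from the thing itself.
- spot_in(name, camera): "extent" ([centre column, centre row, width, height] in pixels, round what is visible of it).
- regions_of(name, camera): "region" (480x640 bool, what is visible of it) and "extent" ([centre column, centre row, width, height] in pixels, round what is visible of it).
The state is a dict: "t": time; "joint_pos": joint angles; "qvel": joint speeds; "effort": joint torques, N m; "tcp_pos": TCP position; "ee_rot": TCP orientation; "wrist_force": force on the tool from outside, world axes, zero at the start; "moment": the same for the moment, N m; "grip_width": finger opening in mm; "grip_force": force on a finger pad.
Only numpy, scipy, OpenCV 4.12 (cv2) and the standard library are available. Lean on these libraries where they do the work, as an engineer would, in place of code of your own. Each camera call takes 0.05 s, during which the arm holds its last target. There are 200 camera calls.

TASK

Pick up the scraper block and use it, not the fingers, to sweep the three broken bits of paste off the landing board into the crumb trough, then put the scraper back down on the bench. Then slide the wooden cover along the board onto the crock, its leading edge tucked under the two clips, until it drops into the rim, and press it down firmly but gently so that it sits fully home and level. Be gentle with the stoneware and leave the jar, the tray of cakes and the brush where they are.

Things in the scene. Friction and masses are not known exactly. Their poses are not given: they have to be found in the camera images.
- station: Covering station, one fixed piece, turned about the vertical; origin on the bench, z up. Along its y axis: a squat grey stoneware crock (136 mm across, axis at x 0, y -160, rim at z 70) touching a pale wooden landing board (x -85 to 85, y -92 to 163, top at z 71, edges open, legs below). Crumb trough along the board's +x edge; cover on the board's +y part.
- strip (a point): Centre of the strip of landing board, between crock and cover, where the chips lie scattered; on the board's top face, 71 mm above the bench; axes as the station's (trough towards +x, crock towards -y). The board's edge is 85 mm away at +x and at -x.
- seat (a point): Centre of the seat in the crock's mouth, where the centre of the cover's underside belongs; axes as the station's. The rim has a recess 116 mm across and 6 deep; its flat seat (a ledge 12 wide, and three grille bars along y) is at this height, 6 below the rim top, 7 below the board.
- clips (a point): Point midway between two small steel clips on the crock's -y side, at the height of their undersides, 17.5 mm above the seat. They stand outside the rim, 35 degrees either side of -y, are 16 wide and reach 6 mm in over the recess. The 12 mm cover goes under them only with its leading edge dipped into the recess; it cannot be lowered in flat.
- trough (a point): Centre of the inner floor of the open aluminium crumb trough, 4 mm above the bench; axes as the station's; inside 82 (x) by 142 (y) mm, walls 4 thick, brim 45 above the bench, lower than the board; its inner wall is tucked 10 mm under the board's +x edge.
- cover: The loose cover: a plain dark wooden disc with a lighter round face on top, 110 in diameter, 12 thick, no knob, about 0.12 kg, lying on the landing board on the +y side of the chips. Origin: centre of its underside, z up.
- chip0: Broken bit of dark dried paste, 18 x 13 x 8 mm; origin: centre of underside. Lies on the landing board between crock and cover.
- chip1: Broken bit of dark dried paste, 14 x 14 x 9 mm; origin: centre of underside. Also on the board.
- chip2: Broken bit of dark dried paste, 20 x 12 x 7 mm; origin: centre of underside. Also on the board.
- scraper: Scraper block: upright wooden block with a rubber-faced lower edge, 70 long (its x), 22 thick (its y), 55 high, 0.09 kg, standing loose on the bench. Origin: centre of underside. Grip it across its 22 mm.
- jar: Bystander: amber glass jar with wooden lid, 64 in diameter, 105 high; origin: centre of underside.
- cake_tray: Bystander: wooden drying tray 150 x 140 x 20 with four pressed cakes; origin: centre of underside.
- brush: Bystander: flat hand brush with pale handle, about 200 mm long, lying on the bench along its x; origin under its middle.
Things that resemble listed ones, but are neither listed nor needed, are in the scene too. There is more than one size of the cover; the job needs the smallest. Leave any pink or white look-alike of the scraper alone.

How it is judged:
By the outcome, as a careful person would: the job done as asked, in the order asked, and still so for the second after the job is handed in, with the robot touching nothing.
It also fails if it takes over 67 s, if anything falls off the work surface, if the arm or the gripper's body presses on something with over 40 N, if the wrist force passes 120 N, or if a joint passes its speed limit or range.

## Working session

There is one attempt and no reset: what is moved stays moved. The work goes in short steps, each a Python script; the robot and the scene stay as the last script left them, time stands still between calls to the robot, and variables do not carry over. Pictures are saved under pics/ and viewed, at most 10 in all, crops included, and the job is handed in when it is done.

```bash
mkdir -p pics; ls
python3 - <<'E'
from station import *
import cv2,numpy as np
for n in("top","side"):
    im=get_image(n); cv2.imwrite(f"pics/{n}0.png",im[:,:,::-1])
    c=get_calibration(n); print(n,c)
    for k in("station","cover","chip0","chip1","chip2","scraper","trough","jar","cake_tray","brush"):
        try: print(k,[(round(d["score"],2),np.round(d["extent"]).astype(int).tolist()) for d in spot_in(k,n)[:5]])
        except Exception as e: print(k,e)
o=get_obs();print({k:o[k] for k in("t","tcp_pos","ee_rot","grip_width")})
import station; print(getattr(station,'grasp_offset',None))
E
```

```text
pics
top {'fx': 622.8116593071577, 'fy': 622.8116593071577, 'cx': 325.66450255084806, 'cy': 236.8796589858754, 'R': array([[-3.68455555e-03, -9.99992752e-01,  9.59647377e-04],
       [-9.94358393e-01,  3.56205973e-03, -1.06012722e-01],
       [ 1.06008535e-01, -1.34484319e-03, -9.94364310e-01]]), 't': array([ -18.87250813,  560.23239413, 1341.40701736])}
station [(0.79, [310, 231, 184, 117])]
cover [(0.82, [256, 255, 53, 53]), (0.81, [234, 156, 72, 66]), (0.61, [248, 340, 65, 70])]
chip0 []
chip1 []
chip2 []
scraper [(0.82, [174, 336, 37, 19]), (0.6, [173, 279, 32, 33]), (0.59, [127, 278, 33, 35])]
trough [(0.64, [310, 232, 186, 110])]
jar [(0.88, [474, 283, 36, 28]), (0.52, [169, 189, 20, 86])]
cake_tray []
brush [(0.56, [169, 191, 22, 86])]
side {'fx': 620.308617858926, 'fy': 620.308617858926, 'cx': 314.5006970589902, 'cy': 243.62224014706538, 'R': array([[-0.98891291, -0.14741254, -0.01791066],
       [-0.08668669,  0.67100422, -0.73636862],
       [ 0.1205681 , -0.72665182, -0.67634345]]), 't': array([ 534.2843812 ,  104.35305635, 1500.5388652 ])}
station [(0.62, [298, 263, 108, 137])]
cover [(0.87, [217, 312, 63, 53]), (0.66, [317, 284, 50, 33]), (0.56, [396, 318, 65, 55]), (0.18, [299, 266, 108, 136])]
chip0 []
chip1 []
chip2 []
scraper [(0.72, [322, 403, 30, 44]), (0.7, [328, 365, 33, 32]), (0.58, [386, 369, 22, 43])]
trough [(0.79, [300, 265, 108, 139])]
jar [(0.64, [365, 172, 24, 40])]
cake_tray [(0.66, [315, 166, 62, 38])]
brush [(0.81, [233, 364, 93, 30])]
{'t': 1.1, 'tcp_pos': array([ 163.00354941, -603.37339786,  201.28656707]), 'ee_rot': array([-1.79997465e+02, -7.52871954e-04,  1.51154262e+01]), 'grip_width': 85.46968313655405}
18.700000000000003
```

View pics/top0.png

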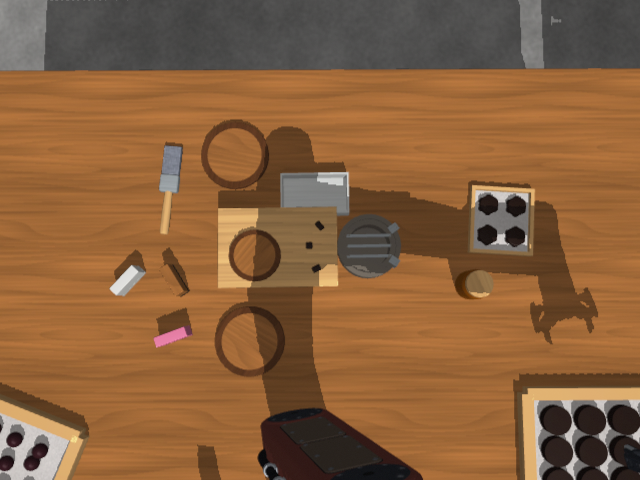

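View pics/side0.png

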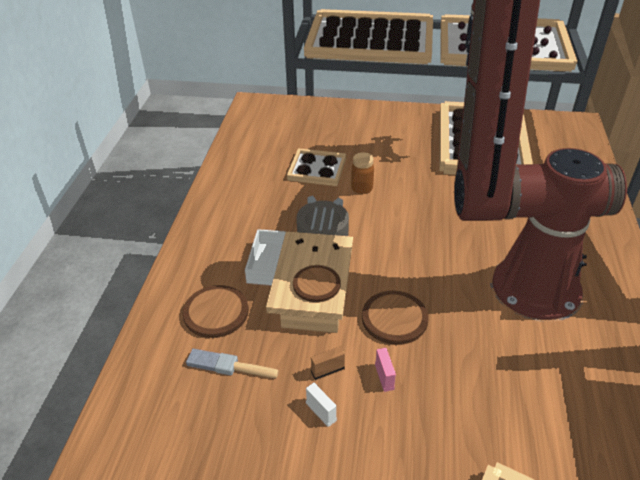

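The top view shows the crock at (368,246), the board at cols 218–338 and rows 208–287, and the trough above the board. The small cover is at (256,254), with chips at (319,225), (309,245) and (316,268). The brown scraper is at (174,279). The side view agrees.

```bash
cat > h.py <<'E'
from station import *
import cv2,numpy as np
def px2w(n,u,v,z):
    c=get_calibration(n); R=np.array(c["R"]);t=np.array(c["t"])
    d=R.T@np.array([(u-c["cx"])/c["fx"],(v-c["cy"])/c["fy"],1]); o=-R.T@t
    return o+d*(z-o[2])/d[2]
def w2px(n,X):
    c=get_calibration(n); p=np.array(c["R"])@np.asarray(X,float)+np.array(c["t"])
    return np.array([c["fx"]*p[0]/p[2]+c["cx"],c["fy"]*p[1]/p[2]+c["cy"]])
E
python3 - <<'E'
from h import *
im=cv2.imread("pics/top0.png"); a=cv2.resize(im[150:300,140:410],None,fx=2.95,fy=2.95,interpolation=cv2.INTER_CUBIC)
cv2.imwrite("pics/crop1.png",a)
for p,z in(((256,254.5),83),((368,246),70),((218,208),71),((338,208),71),((338,287),71),((218,287),71),((281,173),45),((349,173),45),((319,225),80),((309,245),80),((316,268),79)): print(p,px2w("top",*p,z).round(1))
for p in((317,268),): print(px2w("side",317,282,83).round(1))
get_image("top");get_image("side")
for n in("top","side"):
  for d in regions_of("scraper",n)[:4]:
    m=d["region"].astype(np.uint8); y,x=np.nonzero(m); print(n,round(d["score"],2),np.round(d["extent"]),x.mean(),y.mean(),cv2.minAreaRect(np.c_[x,y].astype(np.float32)))
E
```

```text
(256, 254.5) [517.6 126.2  83. ]
(368, 246) [ 536.  -111.1   70. ]
(218, 208) [618.9 209.9  71. ]
(338, 208) [618.  -47.6  71. ]
(338, 287) [449.  -46.6  71. ]
(218, 287) [449.9 207.4  71. ]
(281, 173) [700.3  76.9  45. ]
(349, 173) [699.8 -72.8  45. ]
(319, 225) [580.2  -6.8  80. ]
(309, 245) [537.6  14.5  80. ]
(316, 268) [ 4.889e+02 -2.000e-01  7.900e+01]
[513.4 131.9  83. ]
top 0.76 [173. 335.  37.  17.] 172.0655737704918 335.6182669789227 ((172.3596954345703, 335.59912109375), (11.7510347366333, 38.32064437866211), 70.70995330810547)
top 0.7 [311. 231. 187. 115.] 310.82730418370556 234.2934098773199 ((308.4539794921875, 228.4628143310547), (114.71410369873047, 182.63055419921875), 89.13194274902344)
top 0.58 [129. 280.  32.  28.] 126.77756286266924 279.9439071566731 ((126.6207046508789, 280.0517272949219), (15.114276885986328, 36.124786376953125), 41.6335334777832)
side 0.95 [322. 403.  29.  47.] 320.59819121447026 404.0671834625323 ((320.5, 404.0), (43.133514404296875, 20.50609588623047), 45.0)
side 0.79 [386. 372.  23.  42.] 384.81972265023114 369.13713405238826 ((384.6324157714844, 368.805419921875), (43.671756744384766, 17.35106658935547), 72.89727020263672)
side 0.59 [327. 364.  38.  28.] 327.501246882793 363.35660847880297 ((327.1500244140625, 363.4499816894531), (23.71708106994629, 36.68241500854492), 71.56504821777344)
```

View pics/crop1.png

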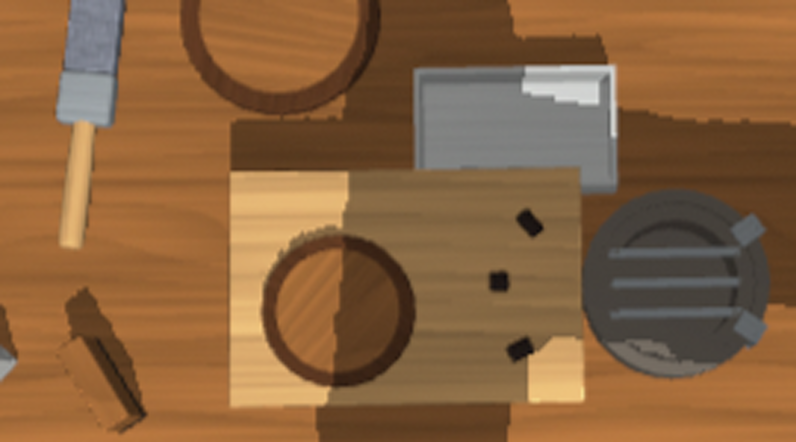

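The crop gives sharp corners for the board, crock bars, chips and cover. Next I fit the station pose and zoom in on the scraper in both views.

Run:
```python
from h import *
from scipy.optimize import least_squares
f=lambda p:(140+p[0]/2.95,150+p[1]/2.95)
pts=[((230,171),(85,163,71)),((581,167),(85,-92,71)),((584,402),(-85,-92,71)),((230,407),(-85,163,71)),((676,284),(0,-160,66))]
def T(q,X): c,s=np.cos(q[2]),np.sin(q[2]); return np.array([q[0]+c*X[0]-s*X[1],q[1]+s*X[0]+c*X[1],X[2]])
res=lambda q:np.concatenate([px2w("top",*f(p),X[2])[:2]-T(q,X)[:2] for p,X in pts])
r=least_squares(res,[534,45,0]);q=r.x;print(q,np.degrees(q[2]),res(q).round(1))
def inv(W): c,s=np.cos(q[2]),np.sin(q[2]);d=W[:2]-q[:2];return np.round([c*d[0]+s*d[1],-s*d[0]+c*d[1]],1)
for n,p,z in(("cover",(339,310),82),("c",(530,223),79),("c",(499,281),80),("c",(519,349),78),("tr",(415,68),45),("tr",(616,65),45)): print(n,inv(px2w("top",*f(p),z)))
t=cv2.imread("pics/top0.png")[255:305,145:200];s=cv2.imread("pics/side0.png")[340:390,300:355]
a=np.hstack([cv2.resize(i,(396,360),interpolation=cv2.INTER_CUBIC) for i in(t,s)]);cv2.imwrite("pics/scr.png",a)
s=cv2.imread("pics/side0.png")
for X in[(85,163,71),(85,-92,71),(-85,-92,71),(-85,163,71),(0,-160,64)]: print(w2px("side",T(q,X)).round(1),end=' ')
```

```text
[5.34791107e+02 4.59522423e+01 8.79231213e-03] 0.5037623769799812 [ 0.6  0.3  0.4 -0.  -0.1  0.3 -0.5 -0.7 -0.4  0.2]
cover [-17.6  82.8]
c [ 43.8 -54.5]
c [  2.  -31.8]
c [-46.9 -45.6]
tr [165.7  30.2]
tr [ 166.1 -119.8]
[265.1 306.4] [285.1 230.9] [352.5 236.2] [341.5 313.6] [322.1 218.2]
```

View pics/scr.png

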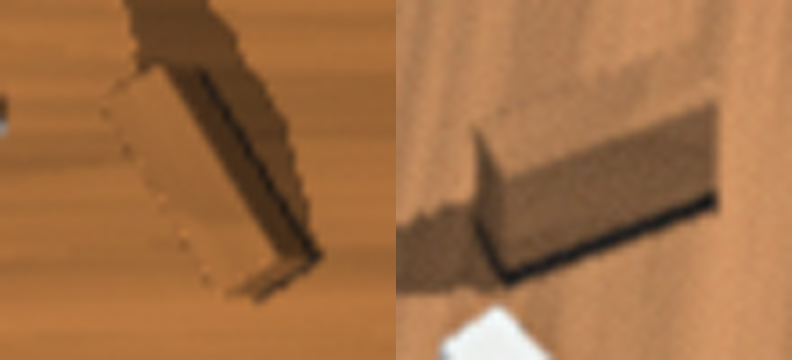

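In the left half, the scraper's top face has corners near (105,108), (155,65), (282,265) and (232,295). In the right half, its black rubber bottom edge runs from (505,285) to (716,208). I compute its pose from both.

Run:
```python
from h import *
P=[px2w("top",145+a/7.2,255+b/7.2,55)[:2] for a,b in((105,108),(155,65),(282,265),(232,295))]
print(np.round(P,1),np.mean(P,0))
d=P[2]-P[1];e=P[3]-P[0];print([ (np.linalg.norm(v),np.degrees(np.arctan2(v[1],v[0]))) for v in(d,e,P[1]-P[0],P[2]-P[3])])
B=[px2w("top",145+a/7.2,255+b/7.2,0)[:2] for a,b in((320,258),(200,68))];print("topB",np.round(B,1))
S=[px2w("side",300+(a-396)/7.2,340+b/7.2,z)[:2] for a,b,z in((505,285,0),(716,208,0),(505,180,55),(716,103,55),(474,125,55))];print(np.round(S,1),np.degrees(np.arctan2(*(S[0]-S[1])[::-1])))
```

```text
[[487.2 336.2]
 [500.  321.5]
 [440.3 282.4]
 [431.5 297.1]] [464.75719614 309.29891328]
[(np.float64(71.34730430271448), np.float64(-146.73412708261807)), (np.float64(68.03570721836304), np.float64(-144.940845335383)), (np.float64(19.419917263616885), np.float64(-48.80838030761703)), (np.float64(17.11833476038368), np.float64(-58.96754835803997))]
topB [[443.5 283.1]
 [502.5 321.5]]
[[488.7 337. ]
 [430.3 301.4]
 [487.3 339.7]
 [430.7 304.6]
 [499.  321.7]] 31.39516864353986
```

```bash
cat >> h.py <<'E'
q=(534.8,45.95,0.0088)
def S(x,y,z=0): c,s=np.cos(q[2]),np.sin(q[2]); return [q[0]+c*x-s*y,q[1]+s*x+c*y,z]
def st(m=""):
    o=get_obs();print(m,round(o["t"],2),np.round(o["tcp_pos"],1),"F",np.round(o["wrist_force"],1),"w",round(o["grip_width"],1),"gf",round(float(np.max(o["grip_force"])),1))
D=[180,0,90.5]
E
python3 - <<'E'
from h import *
grip(55,40)
A=[180,0,32.7]
goto([466,310.5,130],A); move_l([466,310.5,22],speed=150); st("down")
grip(10,40); st("grip")
move_l([466,310.5,140],speed=250); st("lift")
cv2.imwrite("pics/lift.png",get_image("side")[:,:,::-1])
goto(S(-73,-43,150),D); st("above")
E
```

```text
down 5.94 [467.  310.9  22.9] F [1.  0.1 0.5] w 54.9 gf 0.0
grip 6.37 [467.  311.1  23.4] F [-1.7 -0.   5. ] w 19.7 gf 39.2
lift 6.99 [465.  309.9 138.7] F [ 0.1 -0.3 -2. ] w 19.4 gf 39.2
above 8.48 [461.8   2.7 149.2] F [-0.6  0.4 -1.1] w 19.0 gf 39.2
```

View pics/lift.png

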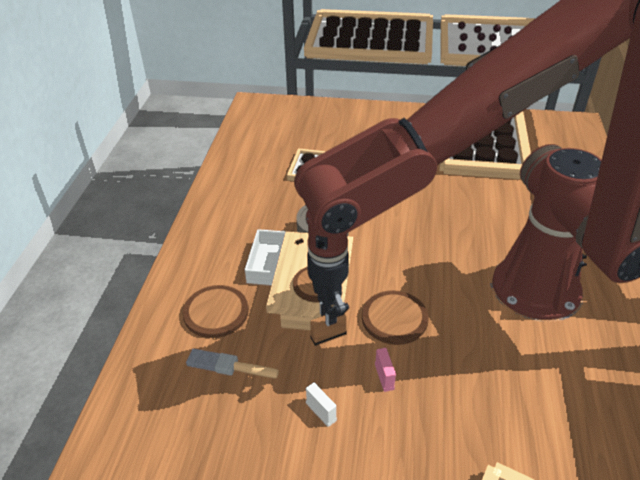

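The scraper is held level. Now the sweep.

Run:
```python
from h import *
move_l(S(-73,-43,100),speed=120); move_l(S(-73,-43,95),speed=40); wait(0.2); st("low")
z=95
for i in range(4):
    if get_obs()["wrist_force"][2]>1.5: break
    z-=0.4; move_l(S(-73,-43,z),speed=20)
st("touch")
for x in(-20,40,70,97): move_l(S(x,-43,z+0.2),speed=100); st(x)
wait(0.2)
move_l(S(97,-43,150),speed=250)
goto(S(-20,140,200),[180,0,32.7])
im=get_image("top"); a=cv2.resize(im[150:300,140:410],None,fx=2.95,fy=2.95); cv2.imwrite("pics/swept.png",a[:,:,::-1]); st()
```

```text
low 9.53 [462.5   2.2  95.4] F [ 0.5  0.6 -1.2] w 19.4 gf 39.2
touch 10.03 [462.3   2.2  94.5] F [-0.4 -0.1  1.7] w 19.5 gf 39.7
-20 10.71 [515.2   2.8  94.4] F [ 1.7  0.2 -0.5] w 19.3 gf 44.9
40 11.46 [575.1   3.3  94.4] F [0.1 0.3 0.7] w 19.1 gf 44.8
70 11.91 [605.4   3.6  94.4] F [0.1 0.1 1.2] w 19.2 gf 45.0
97 12.32 [631.1   4.   93.5] F [-0.4  0.5 -0.7] w 19.3 gf 44.3
 14.16 [513.4 185.2 199. ] F [-0.6  0.3 -1.1] w 19.0 gf 44.3
```

View pics/swept.png

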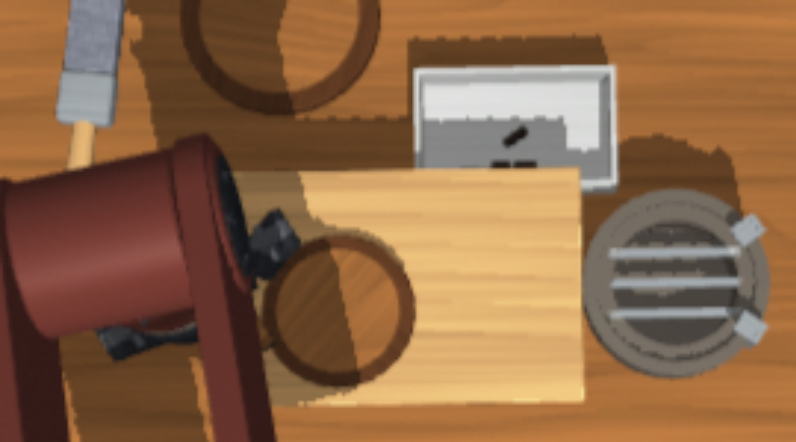

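All three chips are in the trough, at (515,136), (503,166) and (525,166), and the board is clear. Next I put the scraper back and do a guarded descent behind the cover.

Run:
```python
from h import *
A=[180,0,32.7]
goto([466,310.5,130],A); move_l([466,310.5,30],speed=150)
z=25.5; move_l([466,310.5,z],speed=40)
while get_obs()["wrist_force"][2]<1.0 and z>21: z-=0.5; move_l([466,310.5,z],speed=20)
st("placed"); grip(45,20); move_l([466,310.5,130],speed=250)
goto(S(-17.6,156,130),D); grip(40,20); move_l(S(-17.6,156,88),speed=150)
z=88;wait(0.2); b=get_obs()["wrist_force"][2]
while z>62:
    z-=1.2; move_l(S(-17.6,156,z),speed=25)
    if get_obs()["wrist_force"][2]-b>2.5: break
st("board touch z=%.1f"%z)
move_l(S(-17.6,156,z+3),speed=30);st()
im=get_image("side"); a=cv2.resize(im[190:400,200:420],None,fx=2.8,fy=2.8); cv2.imwrite("pics/side3.png",a[:,:,::-1])
```

```text
placed 17.13 [466.1 310.6  23.4] F [-0.5  0.1  3.2] w 19.4 gf 45.1
board touch z=61.6 25.56 [515.7 201.8  61.5] F [-0.2 -0.2  0.1] w 40.0 gf 0.0
 25.81 [516.2 201.9  65. ] F [ 0.1 -0.2  0. ] w 40.1 gf 0.0
```

View pics/side3.png

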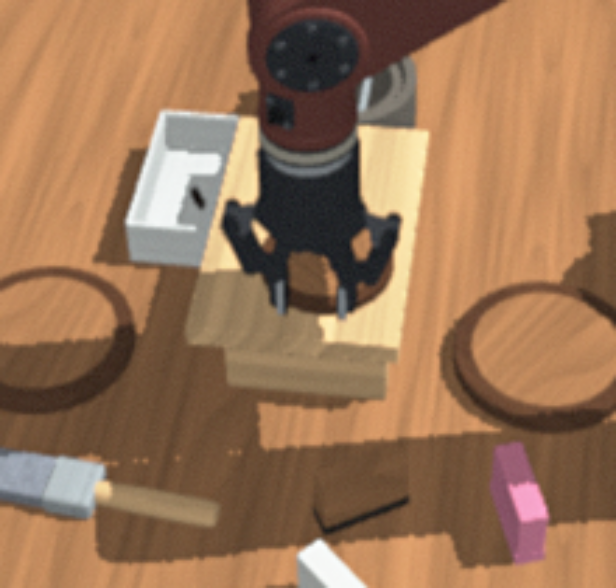

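The scraper stands back on the bench at crop (360,490), and the fingers are behind the cover. There was no contact at TCP 61.5, so the tips stand further back than I assumed. I continue the guarded descent.

Run:
```python
from h import *
for a,b in((280,310),(342,315)): print(px2w("side",200+a/2.8,190+b/2.8,71).round(1))
move_l(S(-17.6,156,61.5),speed=60);z=61.5; b=get_obs()["wrist_force"][2]
while z>54:
    z-=0.7; move_l(S(-17.6,156,z),speed=40)
    if abs(get_obs()["wrist_force"][2]-b)>2: break
st("touch z=%.1f"%z)
```

```text
[544.5 182.8  71. ]
[494.7 181.6  71. ]
touch z=53.8 28.86 [515.8 201.8  53.7] F [-0.3  0.5  0.1] w 40.1 gf 0.0
```

Run:
```python
from h import *
im=get_image("side"); a=cv2.resize(im[230:330,250:370],None,fx=5,fy=5,interpolation=cv2.INTER_CUBIC); cv2.imwrite("pics/side4.png",a[:,:,::-1])
for y in(145,156,167):
  for z in(54,71,90): print(y,z,[((w2px("side",S(-17.6+d,y,z))-[250,230])*5).round() for d in(-20,20)])
st()
```

```text
145 54 [array([356., 403.]), array([267., 395.])]
145 71 [array([355., 377.]), array([266., 369.])]
145 90 [array([355., 348.]), array([265., 340.])]
156 54 [array([352., 421.]), array([263., 413.])]
156 71 [array([352., 396.]), array([262., 388.])]
156 90 [array([351., 367.]), array([261., 359.])]
167 54 [array([349., 440.]), array([260., 432.])]
167 71 [array([349., 415.]), array([258., 406.])]
167 90 [array([348., 386.]), array([257., 377.])]
 28.91 [515.8 201.8  53.7] F [ 0.6 -0.3  0.1] w 40.1 gf 0.0
```

View pics/side4.png

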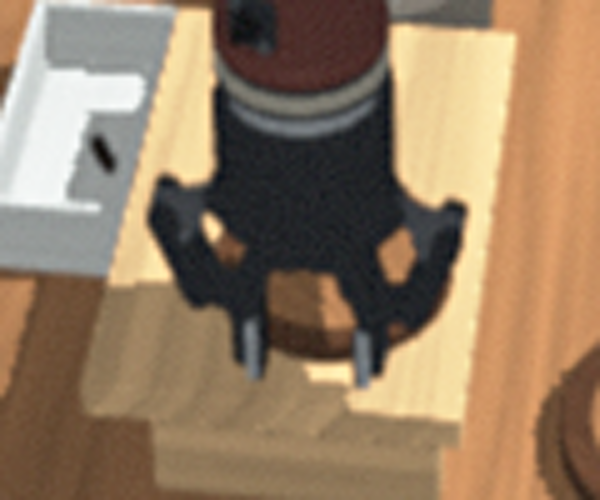

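Pad tips show at (256,380) and (362,388), which puts them still above the board. I continue down with finer force guarding.

Run:
```python
from h import *
z=53.7
while z>38:
    z-=0.9; move_l(S(-17.6,156,z),speed=60)
    if get_obs()["wrist_force"][2]>2: break
st("touch z=%.1f"%z)
```

```text
touch z=38.4 33.16 [516.1 201.9  39.5] F [-2.2 -1.4  6.8] w 39.9 gf 3.3
```

Run:
```python
from h import *
o=get_obs();print(o["ee_rot"].round(2),o["wrist_force"].round(2),o["moment"].round(3),o["joint_pos"].round(2),o["grip_force"])
im=get_image("side"); a=cv2.resize(im[230:330,250:370],None,fx=5,fy=5,interpolation=cv2.INTER_CUBIC); cv2.imwrite("pics/side5.png",a[:,:,::-1])
```

```text
[180.     0.    90.51] [-2.24 -1.37  6.84] [-0.111  0.381 -0.014] [ 1.4110e+01  1.5130e+01  1.0838e+02 -1.0000e-02  5.6480e+01  1.3610e+01] 3.327652134477006
```

View pics/side5.png

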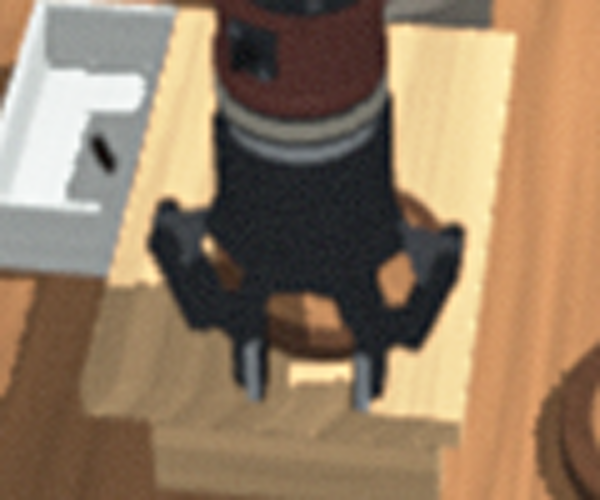

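The tips at (256,402) and (362,410) match z=71 at the board surface, so the real tip is about 31 mm behind the TCP at this opening. Now the first, diagonal part of the push, then I check where the cover is.

Run:
```python
from h import *
z=42.5
move_l(S(-17.6,156,z),speed=60); st()
move_l(S(-17.6,140,z),speed=50); st("contact?")
move_l(S(0,50,z),speed=70); st("diag")
def inv(W): c,s=np.cos(q[2]),np.sin(q[2]);d=W[:2]-q[:2];return np.round([c*d[0]+s*d[1],-s*d[0]+c*d[1]],1)
im=get_image("top");cv2.imwrite("pics/t6.png",im[:,:,::-1])
for d in regions_of("cover","top"):
    e=d["extent"];print("top",round(d["score"],2),np.round(e,1),inv(px2w("top",e[0],e[1],82)))
im=get_image("side");cv2.imwrite("pics/s6.png",im[:,:,::-1])
for d in regions_of("cover","side"):
    e=d["extent"];print("side",round(d["score"],2),np.round(e,1),inv(px2w("side",e[0],e[1],82)))
```

```text
33.46 [516.  201.8  42.6] F [-0.5 -0.1 -0.5] w 39.8 gf 0.0
contact? 33.92 [515.9 185.3  42.4] F [ 0.1 -0.2  0.1] w 39.7 gf 0.0
diag 35.38 [534.3  96.2  42.5] F [0.3 0.4 0.5] w 39.9 gf 0.0
top 0.72 [233.9 155.7  69.4  69.3] [196.9 127.8]
top 0.63 [309.6 244.5  34.5  50.4] [  3.4 -32.8]
side 0.77 [312.3 259.   39.6  19.3] [ 0.7 11.9]
side 0.75 [217.2 310.1  63.5  53.2] [184.3 195.9]
side 0.7 [397.2 319.4  65.1  55.7] [-205.8  174.1]
```

Run:
```python
from h import *
from scipy.optimize import least_squares
im=cv2.imread("pics/t6.png")
def inv(W): c,s=np.cos(q[2]),np.sin(q[2]);d=W[:2]-q[:2];return [c*d[0]+s*d[1],-s*d[0]+c*d[1]]
# ring outer edge: max gradient along rays from the estimated centre, front half
g=cv2.GaussianBlur(cv2.cvtColor(im,cv2.COLOR_BGR2GRAY),(0,0),0.7).astype(float)
def fit(cx,cy,R,z,angs,sgn):
    c0=np.array([cx,cy])
    for _ in range(3):
        P=[]
        for a in np.radians(angs):
            rs=np.arange(R-7,R+7,.25); v=[]
            for r in rs:
                u=w2px("top",S(c0[0]+r*np.cos(a),c0[1]+r*np.sin(a),z)); v.append(cv2.getRectSubPix(g.astype(np.float32),(1,1),tuple(map(float,u)))[0,0])
            k=np.argmax(sgn*np.gradient(v)); P.append([c0[0]+rs[k]*np.cos(a),c0[1]+rs[k]*np.sin(a)])
        P=np.array(P); s=least_squares(lambda p:np.hypot(*(P-p[:2]).T)-p[2],[*c0,R],loss="soft_l1"); c0=s.x[:2]
    return s.x.round(1),np.abs(s.fun).mean().round(2) if len(s.fun) else 0
print("cover",fit(1,-13,55,82,np.arange(-165,-14,6),1))
# crock recess edge? bars x via rows
for x in range(-30,31,2):pass
for y in(-140,-150): print([int(cv2.getRectSubPix(g.astype(np.float32),(1,1),tuple(map(float,w2px("top",S(x,y,64)))))[0,0]) for x in range(-36,37,2)])
cv2.imwrite("pics/c6.png",cv2.resize(im[195:300,220:420],None,fx=4,fy=4,interpolation=cv2.INTER_CUBIC))
```

```text
Traceback (most recent call last):
  File "h.py", line 8, in w2px
    c=get_calibration(n); p=np.array(c["R"])@np.asarray(X,float)+np.array(c["t"])
ValueError: time passes only in moves, steps and waits
```

```bash
sed -i 's/^q=/import functools\nget_calibration=functools.lru_cache(None)(get_calibration)\nq=/' h.py
cat >> h.py <<'E'
from scipy.optimize import least_squares
def fit(im,cx,cy,R,z,angs,sgn):
    g=cv2.GaussianBlur(cv2.cvtColor(im,cv2.COLOR_BGR2GRAY),(0,0),0.7).astype(np.float32); c0=np.array([cx,cy])
    rs=np.arange(R-7,R+7,.25)
    for _ in range(3):
        P=[]
        for a in np.radians(angs):
            v=[cv2.getRectSubPix(g,(1,1),tuple(map(float,w2px("top",S(c0[0]+r*np.cos(a),c0[1]+r*np.sin(a),z)))))[0,0] for r in rs]
            k=np.argmax(sgn*np.gradient(v)); P.append([c0[0]+rs[k]*np.cos(a),c0[1]+rs[k]*np.sin(a)])
        P=np.array(P); s=least_squares(lambda p:np.hypot(*(P-p[:2]).T)-p[2],[*c0,R],loss="soft_l1"); c0=s.x[:2]
    return s.x.round(1),np.abs(s.fun).mean()
def gray(im,x,y,z): return int(cv2.getRectSubPix(cv2.cvtColor(im,cv2.COLOR_BGR2GRAY).astype(np.float32),(1,1),tuple(map(float,w2px("top",S(x,y,z)))))[0,0])
E
python3 - <<'E'
from h import *
im=cv2.imread("pics/t6.png")
print("cover",fit(im,1,-13,55,83,np.arange(-165,-14,6),1))
im0=cv2.imread("pics/top0.png"); print("cover orig",fit(im0,-17,82,55,83,np.arange(0,360,8),1))
for i in(im0,im):
  print("crock",fit(i,0,-160,68,70,np.arange(20,161,6),1),fit(i,0,-160,68,70,np.arange(-180,180,6),1))
  for y in(-150,-165): print([gray(i,x,y,64) for x in range(-36,37,2)])
E
```

```text
cover (array([ 1.9, -8.9, 58.3]), np.float64(0.5819164255950586))
cover orig (array([-16.4,  84.4,  55.3]), np.float64(1.1293284253690543))
crock (array([  -0.9, -156.9,   68.6]), np.float64(1.0753742078361526)) (array([  -2.2, -154.4,   66.3]), np.float64(2.6421099451977557))
[67, 68, 68, 66, 66, 68, 79, 93, 98, 90, 77, 66, 66, 66, 66, 66, 66, 78, 94, 99, 91, 75, 67, 66, 66, 67, 67, 67, 77, 93, 98, 89, 70, 65, 65, 65, 65]
[67, 67, 67, 67, 66, 66, 76, 92, 98, 90, 75, 66, 66, 66, 66, 66, 66, 76, 92, 98, 91, 73, 66, 66, 67, 66, 66, 67, 75, 89, 98, 92, 73, 66, 65, 65, 65]
crock (array([   2.8, -160.2,   73.7]), np.float64(2.2094953643314366)) (array([  -4.1, -154. ,   65. ]), np.float64(2.318853651319554))
[71, 71, 71, 71, 70, 77, 112, 153, 168, 147, 105, 70, 70, 73, 90, 112, 112, 134, 163, 171, 160, 129, 105, 86, 70, 70, 74, 95, 133, 162, 171, 155, 119, 97, 77, 68, 69]
[70, 70, 70, 70, 70, 75, 111, 155, 168, 145, 101, 70, 70, 70, 70, 71, 81, 121, 158, 171, 158, 126, 104, 83, 70, 70, 75, 96, 128, 156, 172, 157, 125, 102, 77, 68, 68]
```

The middle grille bar reads x≈+1.9 in my camera frame and the cover also reads x=+1.9, so they are aligned. I push straight on, with force guarding near the end.

Run:
```python
from h import *
z=41.5
move_l(S(0,-60,z),speed=60); st("tip")
y=-60
while y>-97:
    y-=3; move_l(S(0,y,z),speed=40); o=get_obs()
    if y<-84 or o["wrist_force"][1]>3: st(y)
    if o["wrist_force"][1]>8: break
im=get_image("top");cv2.imwrite("pics/t7.png",im[:,:,::-1])
for d in regions_of("cover","top"): print(round(d["score"],2),np.round(d["extent"],1))
print(w2px("top",S(1.9,-160,76)),w2px("top",S(1.9,-215,76)))
print("cover",fit(im[:,:,::-1].copy(),2,-160,55,77,np.arange(-165,-14,6),1))
```

```text
tip 37.57 [535.2 -14.   41.4] F [-1.2  0.3  0.1] w 39.8 gf 0.0
-87 39.82 [535.6 -41.2  41.5] F [-0.2 -0.2 -0.4] w 40.3 gf 0.0
-90 40.07 [535.6 -44.3  41.5] F [-0.1 -0.4 -0.2] w 39.8 gf 0.0
-93 40.32 [535.7 -47.3  41.5] F [0.2 0.9 0.2] w 39.9 gf 0.0
-96 40.57 [535.7 -50.2  41.5] F [ 1.  -0.4 -0. ] w 40.1 gf 0.1
-99 40.82 [535.7 -53.2  41.5] F [-0.6  0.3  0.1] w 40.3 gf 0.1
0.85 [373.8 248.6  47.8  44.8]
0.65 [249.2 342.2  67.2  72.8]
0.6 [233.8 155.3  74.2  66.3]
[369.55869119 244.73976246] [395.44105582 244.42027426]
cover (array([  -2.1, -164.7,   51. ]), np.float64(2.0047186113553845))
```

Run:
```python
from h import *
y=-99
while y>-103:
    y-=1; move_l(S(0,y,41.5),speed=30); st(y); o=get_obs()
    if o["wrist_force"][1]>4: break
move_l(S(0,y+12,41.5),speed=100); move_l(S(0,y+12,110),speed=250); goto(S(-40,60,180),D)
im=get_image("top");cv2.imwrite("pics/t8.png",im[:,:,::-1]);s=get_image("side")[:,:,::-1]
cv2.imwrite("pics/v8.png",np.hstack([cv2.resize(im[205:290,325:410,::-1],(400,400),interpolation=cv2.INTER_CUBIC),cv2.resize(s[180:265,275:360],(400,400),interpolation=cv2.INTER_CUBIC)]))
print("cover",fit(im[:,:,::-1].copy(),2,-160,55,76,np.arange(-180,180,6),1)); st()
```

```text
-100 41.17 [535.6 -53.9  41.5] F [-0.9 -0.4 -0.2] w 40.1 gf 0.3
-101 41.42 [535.7 -54.6  41.5] F [0.4 2.5 0.3] w 39.7 gf 1.2
-102 41.67 [535.7 -55.   41.6] F [0.3 5.7 1.4] w 39.7 gf 2.2
cover (array([   1.9, -159.6,   56.5]), np.float64(1.5306136415056797))
 43.17 [493.7 104.2 178.2] F [-0.6 -0.4  0.7] w 40.3 gf 0.0
```

View pics/v8.png

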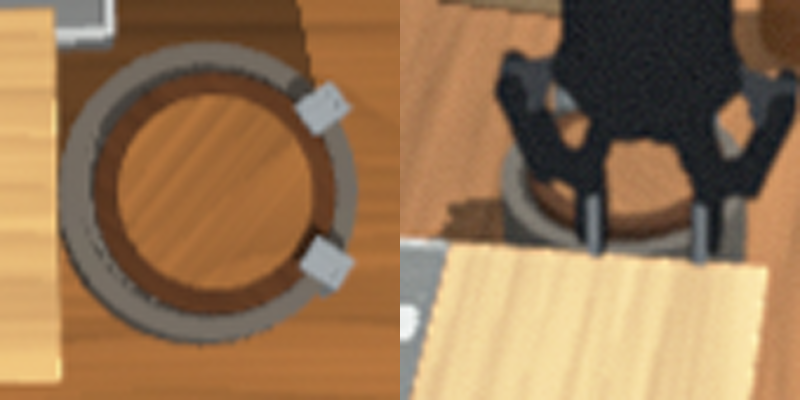

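The left half shows the cover inside the rim and under both clips, with an even gap, centred at (215,190). Now a gentle guarded press with the fingers closed.

Run:
```python
from h import *
goto(S(0,-155,110),D); grip(0,20); st("closed")
z=88.; move_l(S(0,-155,z),speed=150)
def fz(): return get_obs()["wrist_force"][2]
while z>40 and fz()<2.5: z-=2.2; move_l(S(0,-155,z),speed=60)
st("touch z=%.1f"%z)
while fz()<20 and z>38: z-=0.8; move_l(S(0,-155,z),speed=40)
st("press"); wait(0.3); st("hold z=%.1f"%z)
```

```text
closed 44.56 [ 536.3 -108.5  110.2] F [-0.3  0.3 -0.3] w 0.0 gf 0.0
touch z=44.0 49.86 [ 536.2 -109.1   46. ] F [-5.3  0.8 11.8] w -0.3 gf 5.7
press 50.36 [ 536.2 -109.    46. ] F [-8.8  2.4 20.3] w -0.2 gf 9.8
hold z=42.4 50.66 [ 536.2 -109.1   46. ] F [-8.5  2.2 19.3] w -0.1 gf 9.8
```

Run:
```python
from h import *
def fz(): return get_obs()["wrist_force"][2]
move_l(S(0,-155,51),speed=100)
for y in(-130,-188):
    move_l(S(0,y,51),speed=120); z=47.5; move_l(S(0,y,z),speed=60)
    while fz()<9 and z>41: z-=0.8; move_l(S(0,y,z),speed=40)
    st(f"y{y}"); move_l(S(0,y,51),speed=100)
move_l(S(0,-155,51),speed=100); move_l(S(0,-155,46),speed=60); move_l(S(0,-155,42.4),speed=30); wait(0.2); st("final press")
move_l(S(0,-155,150),speed=250); goto(S(-60,120,220),D)
im=get_image("top");cv2.imwrite("pics/t9.png",im[:,:,::-1])
print("cover",fit(im[:,:,::-1].copy(),2,-160,55,76,np.arange(-180,180,6),1)); st()
```

```text
y-130 52.52 [536.2 -84.2  46. ] F [-2.9  0.6 10.2] w 0.0 gf 4.7
y-188 54.9 [ 536.8 -142.1   46. ] F [-4.8  1.9 13.1] w -0.3 gf 6.6
final press 56.35 [ 536.8 -109.6   46. ] F [-6.4  2.4 19.7] w 0.2 gf 9.7
cover (array([   1.7, -159.5,   56.5]), np.float64(1.4470102896868509))
 58.1 [473.7 164.3 218.9] F [-0.8  0.2 -1.1] w -0.3 gf 0.0
```

The TCP height is 46.0 at three points along y, so the cover is home and level that way. The robot is clear of everything, so I hand in.

```bash
python3 -c "
from station import *
print(sign_off())"
```

```text
the job is handed in; nothing more can be done
None
```

The job is handed in at about 58 s: the three chips are in the trough, the scraper is back on the bench, and the cover sits under both clips, pressed down with about 20 N and level along y (side-to-side level not measured). The jar, cake tray and brush were never approached.

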